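# Slide the pepper mill home into the condiment rail

### The arm

A 6-joint arm with a two-finger parallel gripper is mounted at the origin on a cart in front of the work surface, level with it; the furniture and walls round the work are solid. World frame = base frame: x ahead of the robot, y to its left, z up, the work surface at z = 0. Lengths are in m, angles in rad, forces in N, time in s.
With the tool pointing down it reaches from about 0.375 to 0.975 m from the base axis. Payload 3.8 kg.
Tool frame: the origin (TCP) lies on the centre line of the jaws, within the pads' length; the fingertips stand 8 mm ahead of it and the grasp point (between the pads) lies 11 mm behind it; z points along the fingers, y is the direction in which the jaws open and shut (so a half turn about z gives the same grasp; the last joint's range is limited). The gripper opens to 85 mm and grips with 20 to 120 N. Pads are 22 mm wide; open, the fingers measure 114 mm over their backs; the gripper's body (76 mm by 85 mm) begins 54 mm behind the grasp point. The pads swing forward as they close: fully open they stand 13 mm farther back than shut.
Start: joints at [1.244, 0.264, 1.604, -0, 1.274, -0.037], TCP at [0.193, 0.647, 0.239] pointing down, gripper open.
Joint ranges: [-2.63, 2.63], [-0.94, 2.18], [0.31, 2.57], [-1.31, 4.45], [0, 2.66], [-2.55, 2.55]. Speed limits (rad/s): [2.57, 2.57, 3.14, 3.14, 3.14, 3.14].

### API

Orientations are given as a rotation vector (axis times angle).
In Python, from workcell import * gives the robot as it stands.
- The arm moves only by the tool play_rows, never from a script. Its arguments are lists of equal length, an entry for each row: "slide": the shift along the tool's x, y, z in cm, a list of three; "delta_rot": the turn, a rotation vector about the tool's x, y, z in rad, a list of three. In form: {"slide": [[x, y, z], ...], "delta_rot": [[wx, wy, wz], ...]}. A call has 1 to 12 rows; each row is the pose to reach, as a shift and turn from the pose measured when the call began, along the tool's axes at that moment; what a row does not reach only later rows make up. A row lasts 1/12 s, in which the tool goes at most 41.7 mm and 7.16 degrees, less where a joint would pass 70% of its speed; a pose out of reach is approached as far as the arm can. A call with a gripper value outside its range is refused whole. "hand" is the opening, from 0 (shut) to 1 (fully open), set as the call begins (left out, the last holds). The fingers move at their own pace and stop on an object; "force" is the grip in N (left out, the last holds). Time passes only in rows, so rows that repeat a pose let the fingers close. It gives the time, the measured TCP pose, the force and the opening at its end, in the units of the state.
- read_state(): the state, without advancing time (a new reading comes with each control period).
- read_camera(name): name is "side" or "top"; returns a dict with "image" (420x560x3 uint8, red, green, blue), "depth" (420x560 float32, m along the optical axis (not along the pixel's ray), 0 where there is no reading), "fovy" (degrees; the focal length in pixels is half the picture's height over the tangent of half this angle, whatever the lens; pixels are square), "cx", "cy" (the principal point, pixels), "world_from_camera" (4x4, takes a point from camera to world coordinates). Camera axes: x right, y up, looking along -z (the intrinsics and any distortion apply to the point x, -y, -z); pixel columns grow to the right and rows downward; lengths in m; the calibration is good to about 2 mm. A picture is of the moment at which its call begins.
- finish_job(): hands the job in, once; it reports no verdict.
Trained networks look in a picture, given as the dict that the camera call returned (one of the last four; its "shot" number tells which), for a name from the list of things; names that differ only in an ending like _2 or _b are one class to them, and where a whole thing is asked for, a point or a joint stands for the part that bears it (a point fixed in the world has none). Each returns a list of dicts, best first, with "conf" (0 to 1); they miss things now and then, are a little off and sometimes report something else, mostly with a low value. They report only what shows in the picture. A call takes as long as a camera call. They do not tell look-alikes from the thing itself.
- spot_in(target, picture): "bbox" ([centre column, centre row, width, height] in pixels, round what is visible of it).
- landmark_of(target, picture): "at" ([column, row] in pixels: a listed point, or the origin of a listed thing).
The state is a dict: "time": time; "q": joint angles; "joint_vel": joint speeds; "joint_torque": joint torques, N m; "tool_pos": TCP position; "tcp_rot": TCP orientation; "wrist_force": force on the tool from outside, world axes, zero at the start; "torque": the same for the moment, N m; "width": opening from 0.0 (shut) to 1.0 (fully open).
Only numpy, scipy, OpenCV 4.12 (cv2) and the standard library are available. Lean on these libraries where they do the work, as an engineer would, in place of code of your own. Each camera call takes 0.05 s, during which the arm holds its last target.

### The job

Put the brown wooden pepper mill away in the empty bay of the low wooden condiment rail, the bay with the round cork mat, next to the salt shaker: push it along the worktop with the fingertips low on its body so that it slides upright without tipping, until it stands right back against the rear board of that bay. Only push it from outside: never lift it, press down on it or take it between the fingers. Leave everything else standing where it is.

Things in the scene. Friction and masses are not known exactly. Their poses are not given: they have to be found in the camera images.
- pepper_mill: brown wooden mill, waisted, 170 mm high, foot 58 mm in diameter, 0.13 to 0.25 kg, loose. Origin: centre of its underside; z up its axis (its yaw means nothing). Pushed up to 30 mm above the worktop it slides; much higher it tips. An upright gripper's body meets the mill's top before the fingertips reach its foot: lean the gripper back from the mill by 30 to 45 degrees.
- rail: light wooden rail, fixed, 64 (x) by 186 mm (y), open to the robot's left: rear board 45 mm high, three side walls 10 mm thick, 35 mm high; two bays without floor, each 78 mm wide, 52 mm deep. Origin: centre of footprint, on the worktop; x points from the open front to the rear board (its face at x = +20, wall ends at x = -32 mm), y along the board; bay middles at y = +44 and -44 mm.
- cork_mat: round cork mat, 62 mm across, flush with the worktop (no step), in the mill's bay, either of the two. Origin: its centre, where the mill's axis is when the mill stands midway across the bay and against the rear board; x points to the rear board, y along it, as the rail's. The side walls leave the mill 10 mm of play either way.
- salt_shaker: grey and clear salt shaker, 44 mm in diameter, 90 mm high, loose, standing in the other bay; leave it. Origin: centre of its underside.
- mug: white mug with a handle, 78 mm wide, 101 mm high, loose, at the right of the worktop towards the back; leave it. Origin: on its underside.
- jar: clear spice jar with a red lid and a pale label, 47 mm in diameter, 97 mm high, loose, farther back on the worktop; leave it. Origin: centre of its underside.
There are look-alikes about, which are no part of the job. Leave any blue or purple look-alike of the pepper_mill alone.

How it is judged:
At the end, for the whole second after the job is handed in: The mill stands upright (within about 3 degrees) and at rest on the worktop in the bay with the cork mat, its axis within 8 mm of its place against the rear board and within 15 mm of the middle of the bay (x of pepper_mill in the frame of cork_mat between -0.008 and 0.008 m and y of pepper_mill in the frame of cork_mat between -0.015 and 0.015 m and angle between pepper_mill's own z axis and vertical below 0.06 rad and height (world z) of pepper_mill below 0.004 m and linear speed of pepper_mill below 0.02 m/s); the robot touches nothing.
It fails at once if the pepper mill is tipped (more than about 11 degrees) (angle between pepper_mill's own z axis and vertical above 0.2 rad).
It fails at once if the pepper mill is lifted off the worktop (height (world z) of pepper_mill above 0.01 m).
It fails at once if the pepper mill is taken between the fingers or pressed from above (horizontal distance between the grasp point and pepper_mill below 0.015 m and contact force between the fingers and pepper_mill above 0.5 N).
It fails at once if the salt shaker, spice jar or mug is moved (more than 2 cm) or tipped (distance of any of salt_shaker, jar, mug from where it was at the start of the episode above 0.02 m or angle between any of salt_shaker, jar, mug's own z axis and vertical above 0.3 rad).
It also fails if it takes over 51 s, if anything falls off the work surface, if the arm or the gripper's body presses on something with over 40 N, if the wrist force passes 120 N, or if a joint passes its speed limit or range.

## Working session

There is one attempt and no reset: what is moved stays moved. The work goes in short steps, Python scripts to look and compute and a tool call to move; the robot and the scene stay as the last step left them, time stands still between calls to the robot, and variables do not carry over. Pictures are saved under pics/ and viewed, and the job is handed in when it is done.

Besides the shell and the picture viewer there is one more tool, called after "Emit:" as name(argument=value, ...) on one line, values as JSON. play_rows: Moves the arm, as the interface text tells. Its arguments: {"type":"object","properties":{"slide":{"type":"array"},"delta_rot":{"type":"array"},"hand":{"type":"number"},"force":{"type":"number"}},"required":["slide","delta_rot"]}

```bash
ls; mkdir -p pics; cat > h.py <<'E'
from workcell import *
import numpy as np, cv2
from scipy.spatial.transform import Rotation as R
def ray(p,u,v):
    f=p["image"].shape[0]/2/np.tan(np.radians(p["fovy"])/2)
    d=np.array([(u-p["cx"])/f,-(v-p["cy"])/f,-1.0]); return d
def world_d(p,u,v,depth=None):
    d=ray(p,u,v); z=p["depth"][int(round(v)),int(round(u))] if depth is None else depth
    T=np.array(p["world_from_camera"]); return T[:3,:3]@(d*z)+T[:3,3]
def world_z(p,u,v,z=0.):
    T=np.array(p["world_from_camera"]); d=T[:3,:3]@ray(p,u,v); o=T[:3,3]
    return o+d*(z-o[2])/d[2]
def save(n,im): cv2.imwrite("pics/"+n+".png",cv2.cvtColor(np.ascontiguousarray(im),cv2.COLOR_RGB2BGR))
E
python3 - <<'E'
from h import *
for n in("top","side"):
    p=read_camera(n); save("a_"+n,p["image"]); print(n,[k for k in p],p["fovy"],p["cx"],p["cy"],np.round(p["world_from_camera"],3).tolist())
    for t in("pepper_mill","cork_mat","rail","salt_shaker","mug","jar"):
        for a in landmark_of(t,p): print(t,np.round(a["at"],1),round(a["conf"],2),np.round(world_z(p,*a["at"]),3))
        for a in spot_in(t,p): print("   box",t,np.round(a["bbox"],1),round(a["conf"],2))
print(read_state())
E
```

```text
pics
top ['image', 'depth', 'fovy', 'cx', 'cy', 'world_from_camera', 'shot'] 45.75581110824467 285.61525145373855 209.21761509348212 [[0.137, 0.944, -0.3, 0.194], [-0.991, 0.133, -0.033, -0.035], [0.009, 0.302, 0.953, 1.388], [0.0, 0.0, 0.0, 1.0]]
pepper_mill [195.8 195.3] 0.95 [0.637 0.282 0.   ]
pepper_mill [168.8 259.1] 0.83 [0.439 0.321 0.   ]
pepper_mill [212.4 263.5] 0.75 [0.443 0.196 0.   ]
pepper_mill [200.8 228.8] 0.66 [0.539 0.248 0.   ]
   box pepper_mill [210.7 263.4  26.6  31.1] 0.83
   box pepper_mill [157.7 255.1  28.3  29.9] 0.68
   box pepper_mill [192.  182.9  32.8  33. ] 0.64
   box pepper_mill [200.6 226.2  29.   30.8] 0.59
cork_mat [285.2 236. ] 0.72 [0.552 0.004 0.   ]
   box cork_mat [282.1 234.6  19.7  20.6] 0.69
rail [284.5 254. ] 0.73 [ 0.499 -0.002  0.   ]
   box rail [283.6 253.   31.   64.6] 0.93
salt_shaker [279.8 267. ] 0.61 [0.46  0.006 0.   ]
   box salt_shaker [282.1 264.1  17.5  16.9] 0.53
mug [381.4 204.5] 0.64 [ 0.686 -0.263  0.   ]
   box mug [385.1 208.7  34.7  32.5] 0.71
jar [251.8 161.6] 0.71 [0.767 0.135 0.   ]
   box jar [253.4 155.4  21.4  
[... 1157 characters left out ...]
.   ]
   box jar [335.  204.1  16.3  40.1] 0.69
{'time': 1.3, 'q': array([ 1.24408309e+00,  2.63929221e-01,  1.60397780e+00,  1.45463896e-05,
        1.27371150e+00, -3.69350899e-02]), 'joint_vel': array([ 0.00154774, -0.00188638,  0.00030838, -0.00133928, -0.00241664,
        0.00141216]), 'joint_torque': array([-1.76924323e-04, -5.15066886e+01, -3.67705178e+01, -1.63168697e-04,
        1.02066238e-03, -3.58051875e-05]), 'tool_pos': array([0.19289484, 0.6468534 , 0.23927202]), 'tcp_rot': array([-4.53595497e-01, -3.10865569e+00,  3.60062912e-05]), 'wrist_force': array([0.64106216, 0.14830999, 0.03138257]), 'torque': array([-0.00758582,  0.02192299, -0.01022222]), 'width': 1.0018789842751092}
```

```bash
python3 - <<'E'
import cv2
a=cv2.imread("pics/a_top.png"); cv2.imwrite("pics/b_top.png",cv2.resize(a[130:310,110:430],None,fx=2.5,fy=2.5,interpolation=cv2.INTER_CUBIC))
a=cv2.imread("pics/a_side.png"); cv2.imwrite("pics/b_side.png",cv2.resize(a[130:320,160:420],None,fx=3,fy=3,interpolation=cv2.INTER_CUBIC))
E
```

```text
(no output)
```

View pics/b_top.png

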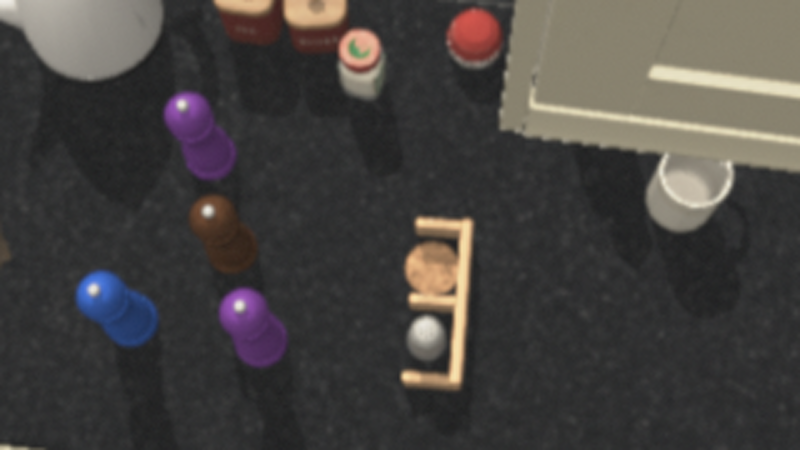

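View pics/b_side.png

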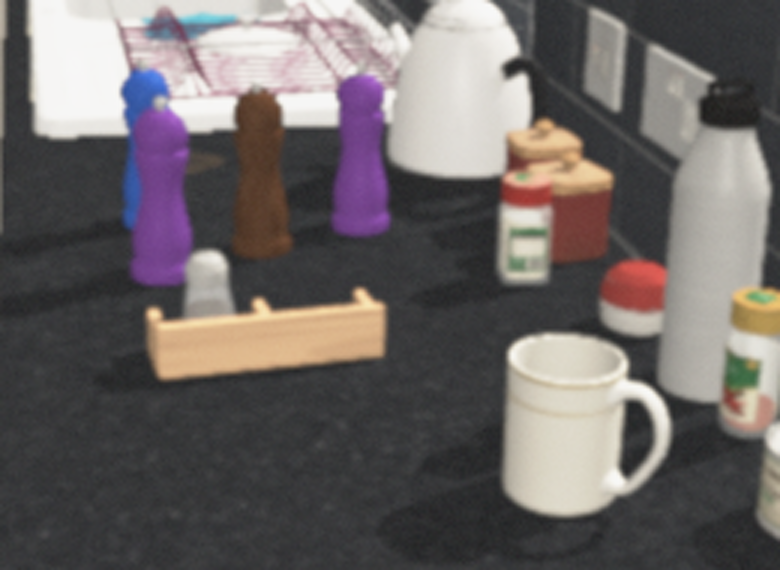

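The top view shows four mill shapes:
- purple at (201,185)
- brown at (201,229)
- blue at (157,254)
- purple at (211,263)

The only brown wooden one is at (201,229), which is (246,190) in the side view, so that is the target. The enlarged crops confirm this. The cork mat bay is the far one, around (283,236), and the salt shaker is in the near bay. Next I'll refine these positions with depth.

```bash
cat > meas.py <<'E'
from h import *
from scipy.optimize import least_squares
def cloud(p):
    d=p["depth"]; vv,uu=np.mgrid[0:d.shape[0],0:d.shape[1]]
    f=d.shape[0]/2/np.tan(np.radians(p["fovy"])/2)
    P=np.stack([(uu-p["cx"])/f*d,-(vv-p["cy"])/f*d,-d],-1); T=np.array(p["world_from_camera"])
    W=P@T[:3,:3].T+T[:3,3]; W[d<=0]=np.nan; return W
def mill(p):
    W=cloud(p); h=cv2.cvtColor(p["image"],cv2.COLOR_RGB2HSV)
    return W,h
E
python3 - <<'E'
from meas import *
for n in("top","side"):
    p=read_camera(n); W,h=mill(p)
    x,y,z=W[...,0],W[...,1],W[...,2]
    fl=(abs(x-.5)<.2)&(abs(y-.1)<.1)&(abs(z)<.015); print(n,"floor z",np.nanmedian(z[fl]))
    m=(abs(x-.54)<.06)&(abs(y-.253)<.06)&(z>.02)
    for a,b in((.02,.05),(.05,.1),(.1,.14),(.14,.19)):
        s=m&(z>a)&(z<b); print("mill z",a,b,s.sum(),np.nanmedian(x[s]),np.nanmedian(y[s]), np.nanpercentile(x[s],[3,97]),np.nanpercentile(y[s],[3,97]))
    if n=="side": print("top",np.nanmax(z[m]))
    hull=(h[...,0]<22)&(h[...,1]>60)
    r=(abs(x-.5)<.14)&(y<.06)&(y>-.08)&hull&(p["image"][...,0]>120)
    rb=r&(z>.032)&(z<.06); 
    rb=rb&(y<-.005)
    c=W[rb]; print("board",len(c),c.mean(0)); q=c[:,:2]-c[:,:2].mean(0); u,s,vt=np.linalg.svd(q); print("dir",vt[0],s, "ext",(q@vt[0]).min(),(q@vt[0]).max(), "z",np.percentile(c[:,2],[5,50,95]))
    if n=="top":
        ck=r&(abs(z)<.02)&(y>-.025)&(x>.5); c=W[ck]; print("cork",len(c),c.mean(0),c.min(0),c.max(0))
    for nm in("a",):
        pass
E
```

```text
top floor z -0.0007052799097242435
mill z 0.02 0.05 71 0.5180995021220569 0.22625476188064572 [0.50887646 0.547488  ] [0.2154415  0.26153263]
mill z 0.05 0.1 113 0.5205954794560524 0.22784407679844063 [0.5125288  0.54877146] [0.21827979 0.25638402]
mill z 0.1 0.14 62 0.5175150304890866 0.22781089393021636 [0.51010897 0.53995336] [0.21776761 0.25724799]
mill z 0.14 0.19 259 0.5300804249761435 0.23836704164230507 [0.51180669 0.55284042] [0.22035214 0.26036585]
board 335 [ 0.49920235 -0.02504022  0.04252185]
dir [-0.99934545 -0.03617554] [1.0293838  0.11568954] ext -0.09819539735035361 0.0879602962813424 z [0.03434095 0.04304373 0.04808683]
cork 424 [0.54989622 0.00988121 0.00061938] [ 0.50033201 -0.02244775 -0.00767396] [0.61322341 0.04236825 0.01969859]
side floor z -0.0008944402641313243
mill z 0.02 0.05 182 0.5346975554368283 0.21987838340046606 [0.51315558 0.56309659] [0.21130413 0.23805054]
mill z 0.05 0.1 248 0.5356604441182131 0.2247880993382081 [0.51786418 0.55698201] [0.21611998 0.23962559]
mill z 0.1 0.14 220 0.5334461878179797 0.2219164512946009 [0.51352649 0.5576593 ] [0.2146766  0.23738961]
mill z 0.14 0.19 130 0.5340412950239624 0.22805076945675606 [0.51563407 0.55537155] [0.21537177 0.24514565]
top 0.1674665895255022
board 483 [ 0.50332564 -0.03156805  0.03944725]
dir [-0.99900897 -0.04450932] [1.18253966 0.11748546] ext -0.09764183315992124 0.08909896893315562 z [0.03285201 0.03996093 0.04469922]
```

```bash
cat >> meas.py <<'E'
def fitmill(g=(.538,.245)):
    """joint circle fits to depth points by height band"""
    out=[]
    for n in("top","side"):
        p=read_camera(n); W=cloud(p); x,y,z=W[...,0],W[...,1],W[...,2]
        h=cv2.cvtColor(p["image"],cv2.COLOR_RGB2HSV)
        m=(np.hypot(x-g[0],y-g[1])<.045)&(z>.012)&(z<.165)
        brown=(h[...,0]<18)&(h[...,1]>70)&(p["image"][...,0]<150)
        c=W[m&brown]
        bands=[(.012,.03),(.06,.09),(.13,.155)]
        bi=np.full(len(c),-1)
        for i,(a,b) in enumerate(bands): bi[(c[:,2]>a)&(c[:,2]<b)]=i
        c=c[bi>=0]; bi=bi[bi>=0]
        f=lambda q: np.r_[np.hypot(c[:,0]-q[0],c[:,1]-q[1])-q[2:][bi],(q[2]-.029)*30]
        r=least_squares(f,[*g,.029,.02,.02],loss="soft_l1",f_scale=.003)
        print(n,"mill xy",np.round(r.x[:2],4),"radii",np.round(r.x[2:],4),len(c)); out.append(r.x[:2])
        for t in ("pepper_mill",):
            for a in landmark_of(t,p):
                w=world_z(p,*a["at"]); 
                if np.hypot(*(w[:2]-g))<.05: print("   lm",np.round(w,3),round(a["conf"],2))
    return np.mean(out,0)
def go(pos,Rm):
    s=read_state(); Rc=R.from_rotvec(s["tcp_rot"])
    print("slide cm",np.round(Rc.inv().apply(np.array(pos)-s["tool_pos"])*100,2),"drot",np.round((Rc.inv()*R.from_matrix(Rm)).as_rotvec(),3))
def lean(th,yaw=0):
    c,s=np.cos(th),np.sin(th)
    M=np.array([[0,c,-s],[1,0,0],[0,-s,-c]]).T
    M=np.column_stack([[0,c,-s],[1,0,0],[0,-s,-c]])
    return R.from_euler("z",yaw).as_matrix()@M
E
python3 - <<'E'
from meas import *
print(fitmill())
print(np.linalg.det(lean(.7)))
# waypoint 1: above, behind the mill
go((.537,.40,.30),lean(np.radians(38)))
E
```

```text
top mill xy [0.5348 0.2419] radii [0.0288 0.0197 0.0207] 293
   lm [0.534 0.244 0.   ] 0.87
side mill xy [0.5381 0.2444] radii [0.0289 0.0216 0.0252] 370
   lm [0.538 0.256 0.   ] 0.89
[0.53644282 0.24312338]
1.0
slide cm [-40.03 -13.82  -6.07] drot [ 0.424 -0.569  1.231]
```

```bash
python3 - <<'E'
from meas import *
go((.535,.40,.30),lean(np.radians(38),.055))
E
```

```text
slide cm [-39.84 -13.88  -6.07] drot [ 0.406 -0.577  1.178]
```

Emit:
play_rows(slide=[[-3.3,-1.2,-0.5],[-6.6,-2.3,-1],[-10,-3.5,-1.5],[-13.3,-4.6,-2],[-16.6,-5.8,-2.5],[-20,-6.9,-3],[-23.3,-8.1,-3.5],[-26.6,-9.3,-4],[-30,-10.4,-4.6],[-33.3,-11.6,-5.1],[-36.6,-12.7,-5.6],[-39.8,-13.9,-6.1]], delta_rot=[[0.034,-0.048,0.098],[0.068,-0.096,0.196],[0.102,-0.144,0.294],[0.135,-0.192,0.393],[0.169,-0.24,0.491],[0.203,-0.288,0.589],[0.237,-0.337,0.687],[0.271,-0.385,0.785],[0.305,-0.433,0.883],[0.338,-0.481,0.982],[0.372,-0.529,1.08],[0.406,-0.577,1.178]], hand=0.35)

```text
time: 2.6
tool_pos: [0.5357, 0.3993, 0.3007]
tcp_rot: [1.785, 1.877, -0.615]
wrist_force: [1.1, -0.2, -0.1]
width: 0.348
```

```bash
python3 - <<'E'
from meas import *
go((.533,.345,.13),lean(np.radians(38),.055))
go((.533,.312,.02),lean(np.radians(38),.055))
p=read_camera("side"); save("c_side",cv2.resize(p["image"][60:300,150:430],None,fx=2.5,fy=2.5))
p=read_camera("top"); save("c_top",p["image"])
E
```

```text
slide cm [ 6.28 -0.58 16.76] drot [-0.001  0.002 -0.004]
slide cm [10.48 -0.77 27.45] drot [-0.001  0.002 -0.004]
```

View pics/c_side.png

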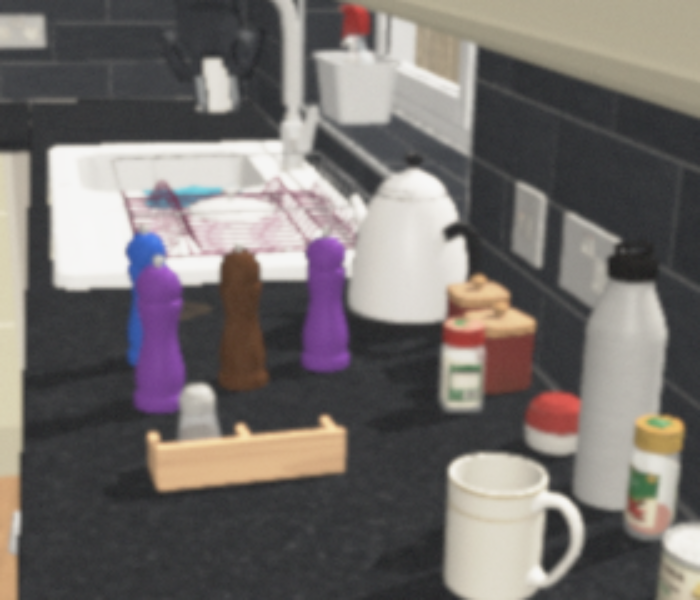

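View pics/c_top.png

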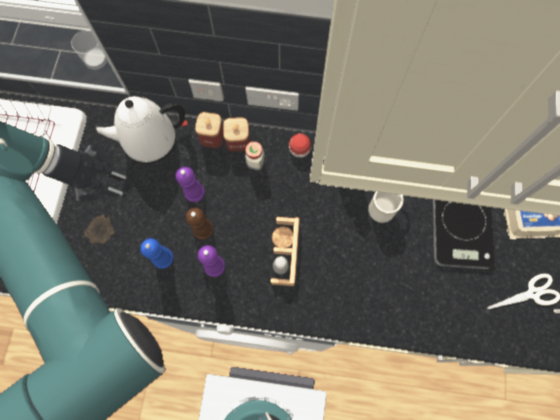

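```bash
python3 - <<'E'
from meas import *
s=read_state();print(s["q"])
for n in("side","top"):
    p=read_camera(n); T=np.linalg.inv(np.array(p["world_from_camera"])); q=T[:3,:3]@s["tool_pos"]+T[:3,3]
    f=210/np.tan(np.radians(p["fovy"])/2); print(n,p["cx"]+f*q[0]/-q[2],p["cy"]-f*q[1]/-q[2])
    save("d_"+n,p["image"])
E
```

```text
[ 0.82342765  0.51733327  1.28455471 -0.47334013  1.81376608  0.77231996]
side 238.47035946587187 101.23689475479624
top 117.90015423794043 186.17499444402776
```

View pics/d_side.png

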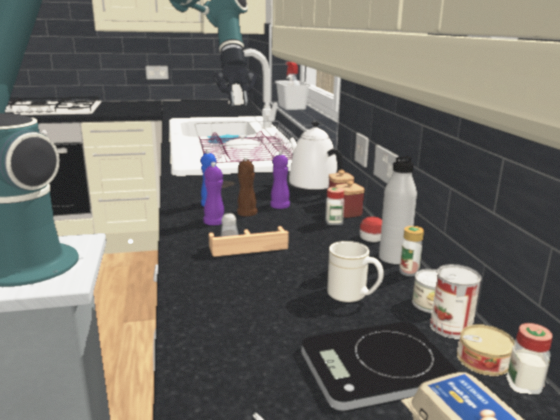

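The gripper shows at about (238,90) in the side view, behind the mill and well above it. The forearm comes in from high up, so the lookalikes have clearance. I'll descend in two steps.

Emit:
play_rows(slide=[[1,-0.1,2.8],[2,-0.2,5.6],[3.1,-0.3,8.4],[4.2,-0.4,11.2],[5.2,-0.5,14],[6.3,-0.6,16.8],[6.3,-0.6,16.8]], delta_rot=[[0,0,0],[0,0,0],[0,0,0],[0,0,0],[0,0,0],[0,0,0],[0,0,0]])

```text
time: 3.38
tool_pos: [0.5273, 0.3426, 0.122]
tcp_rot: [1.778, 1.886, -0.63]
wrist_force: [-1.5, -0.9, -1.3]
width: 0.347
```

```bash
python3 - <<'E'
from meas import *
print(read_state()["wrist_force"])
go((.533,.312,.02),lean(np.radians(38),.055))
p=read_camera("side"); save("e_side",cv2.resize(p["image"][60:260,150:350],None,fx=3,fy=3))
p=read_camera("top"); save("e_top",cv2.resize(p["image"][120:320,60:320],None,fx=3,fy=3))
E
```

```text
[-1.52657763 -0.85613185 -1.29961868]
slide cm [3.9  0.52 9.91] drot [-0.009  0.006  0.007]
```

View pics/e_side.png

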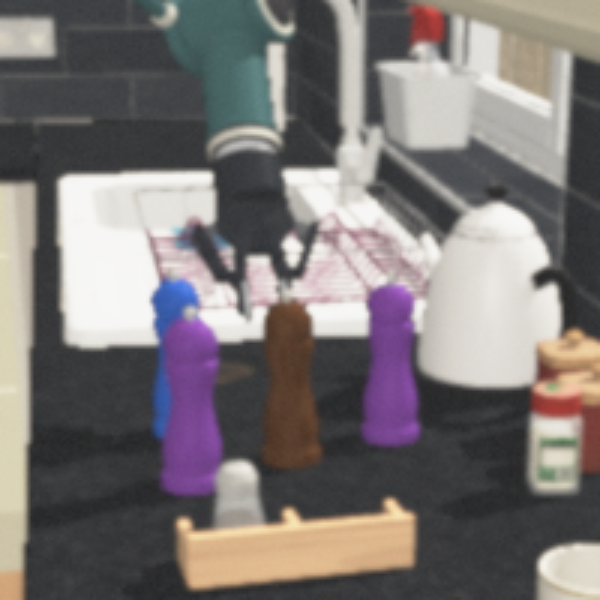

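View pics/e_top.png

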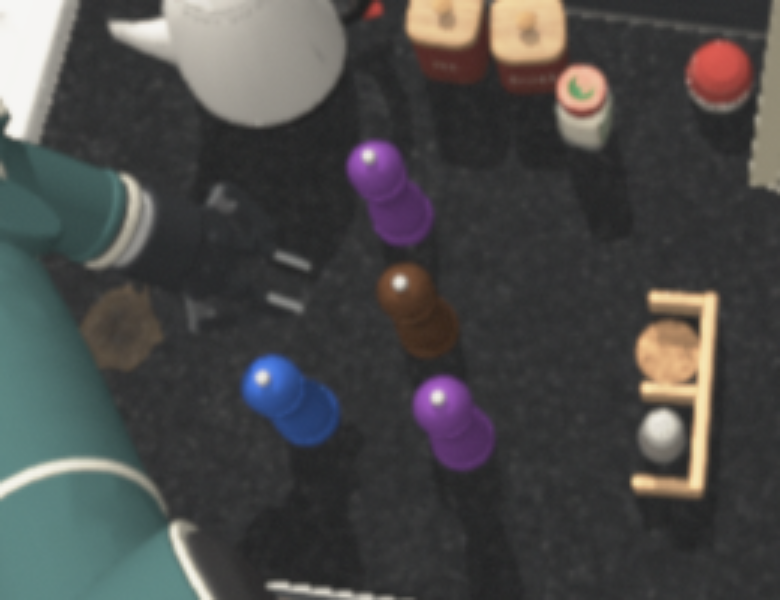

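```bash
python3 - <<'E'
from meas import *
print(read_state()["tool_pos"])
go((.534,.314,.04),lean(np.radians(38),.055))
go((.534,.312,.02),lean(np.radians(38),.055))
E
```

```text
[0.5303528  0.3454303  0.12782856]
slide cm [2.93 0.23 8.86] drot [-0.003  0.002  0.003]
slide cm [ 4.01  0.22 10.56] drot [-0.003  0.002  0.003]
```

Emit:
play_rows(slide=[[0.7,0,2],[1.4,0.1,4],[2,0.2,6],[2.6,0.2,7.6],[3.1,0.2,8.9],[3.5,0.2,9.6],[3.8,0.2,10.2],[3.8,0.2,10.3],[3.8,0.2,10.3]], delta_rot=[[0,0,0],[0,0,0],[0,0,0],[0,0,0],[0,0,0],[0,0,0],[0,0,0],[0,0,0],[0,0,0]])

```text
time: 4.23
tool_pos: [0.5341, 0.3125, 0.0239]
tcp_rot: [1.78, 1.885, -0.618]
wrist_force: [-0.1, -0.3, 0.5]
width: 0.346
```

```bash
python3 - <<'E'
from meas import *
p=read_camera("top"); save("f_top",cv2.resize(p["image"][140:300,90:310],None,fx=3.5,fy=3.5))
p=read_camera("side"); save("f_side",cv2.resize(p["image"][100:260,150:350],None,fx=3.5,fy=3.5))
s=read_state();print(s["tool_pos"],s["wrist_force"])
M=R.from_rotvec(s["tcp_rot"]).as_matrix(); print(M)
m=fitmill((.5365,.243)); print(m, m-s["tool_pos"][:2])
E
```

```text
[0.53441462 0.31270655 0.02433557] [-0.10611092  0.18054607  0.30023522]
[[-0.04549181  0.99844598  0.03218868]
 [ 0.78628383  0.05566337 -0.615353  ]
 [-0.61618847 -0.00268408 -0.78759417]]
top mill xy [0.5341 0.2418] radii [0.0289 0.0191 0.0203] 303
   lm [0.529 0.24  0.   ] 0.76
side mill xy [0.5384 0.2448] radii [0.0289 0.0219 0.0256] 402
   lm [0.542 0.235 0.   ] 0.66
[0.53624869 0.24331721] [ 0.00183407 -0.06938934]
```

View pics/f_top.png

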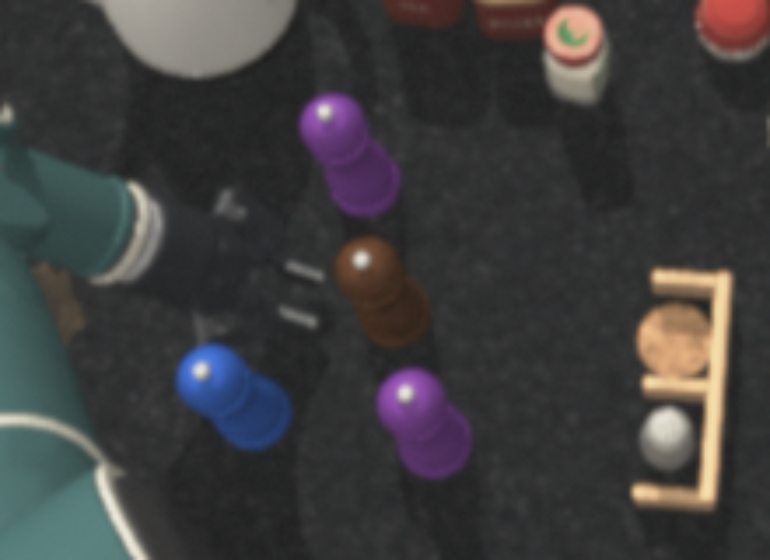

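View pics/f_side.png

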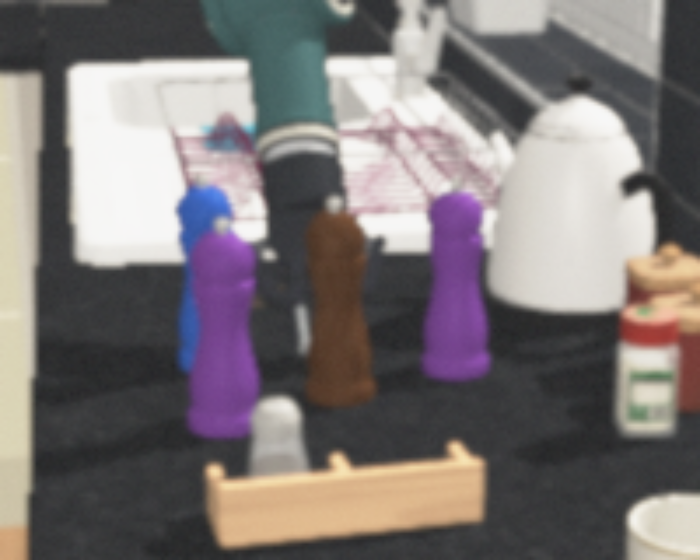

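```bash
python3 - <<'E'
from meas import *
L=lean(np.radians(38),.055)
go((.5342,.29,.020),L); go((.5355,.255,.020),L)
E
```

```text
slide cm [-1.51 -0.12  1.69] drot [-0.002  0.001  0.002]
slide cm [-4.27 -0.18  3.85] drot [-0.002  0.001  0.002]
```

Emit:
play_rows(slide=[[-0.4,0,0.45],[-0.8,-0.1,0.9],[-1.2,-0.1,1.35],[-1.5,-0.1,1.7],[-1.9,-0.1,2],[-2.25,-0.1,2.25],[-2.6,-0.1,2.55],[-2.95,-0.2,2.8],[-3.3,-0.2,3.1],[-3.6,-0.2,3.35],[-3.95,-0.2,3.6],[-4.25,-0.2,3.85]], delta_rot=[[0,0,0],[0,0,0],[0,0,0],[0,0,0],[0,0,0],[0,0,0],[0,0,0],[0,0,0],[0,0,0],[0,0,0],[0,0,0],[0,0,0]])

```text
time: 5.53
tool_pos: [0.5354, 0.2549, 0.0199]
tcp_rot: [1.781, 1.885, -0.617]
wrist_force: [0.5, 1.7, 0.3]
width: 0.35
```

```bash
python3 - <<'E'
from meas import *
s=read_state();print(s["tool_pos"],s["wrist_force"])
p=read_camera("top"); save("g_top",cv2.resize(p["image"][140:300,90:310],None,fx=3.5,fy=3.5))
p=read_camera("side"); save("g_side",cv2.resize(p["image"][100:260,150:350],None,fx=3.5,fy=3.5))
m=fitmill((.538,.222)); s=read_state(); print(m, m-s["tool_pos"][:2])
E
```

```text
[0.53537765 0.25493869 0.01994938] [0.51538295 1.70501719 0.31391962]
top mill xy [0.5351 0.2187] radii [0.0288 0.0199 0.0204] 312
   lm [0.529 0.215 0.   ] 0.61
side mill xy [0.5393 0.2213] radii [0.029  0.0223 0.0256] 402
   lm [0.545 0.234 0.   ] 0.78
[0.53720103 0.21998368] [ 0.00197612 -0.03500176]
```

View pics/g_top.png

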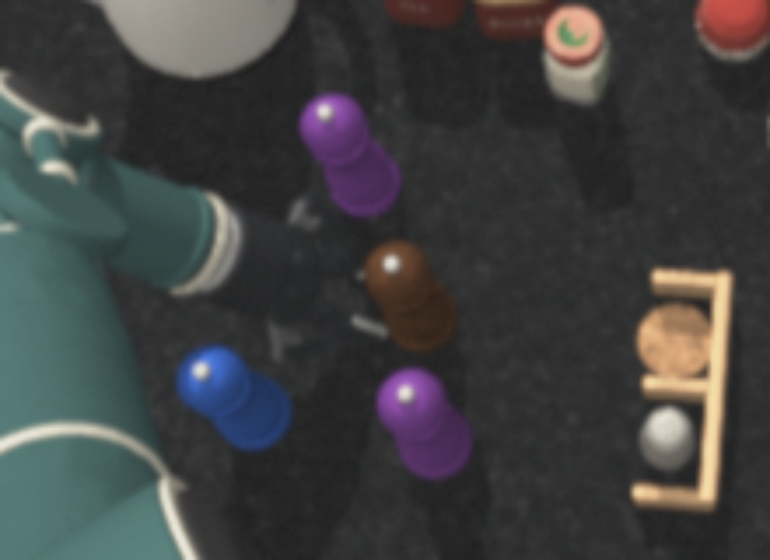

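View pics/g_side.png

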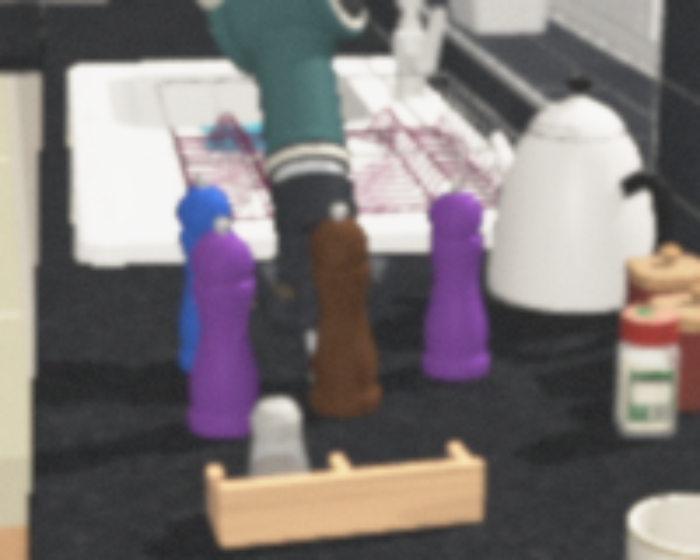

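```bash
python3 - <<'E'
from meas import *
s=read_state(); t=s["tool_pos"]
for n in("top","side"):
    p=read_camera(n); W=cloud(p); x,y,z=W[...,0],W[...,1],W[...,2]; h=cv2.cvtColor(p["image"],cv2.COLOR_RGB2HSV)
    pur=(h[...,0]>125)&(h[...,0]<160)&(h[...,1]>90)
    for g in((.64,.28),(.441,.198)):
        for a,b in((.01,.03),(.06,.1),(.13,.16)):
            c=W[pur&(np.hypot(x-g[0],y-g[1])<.06)&(z>a)&(z<b)]; print(n,g,a,len(c),"x",np.round(np.percentile(c[:,0],[2,98]),3),"y",np.round(np.percentile(c[:,1],[2,98]),3))
    k=~pur&(z>.03)&(z<.2)&(y>.265)&(y<.42)&(x>.47)&(x<.62)&(h[...,1]<110)
    c=W[k]
    for a in np.arange(.26,.42,.02):
        q=c[(c[:,1]>a)&(c[:,1]<a+.02)]
        if len(q)>5: print("  grip y",round(a,2),len(q),np.round(np.percentile(q[:,0],[1,99]),3),"z",np.round(np.percentile(q[:,2],[1,99]),3))
E
```

```text
top (0.64, 0.28) 0.01 65 x [0.616 0.656] y [0.259 0.306]
top (0.64, 0.28) 0.06 96 x [0.622 0.654] y [0.266 0.306]
top (0.64, 0.28) 0.13 240 x [0.62  0.664] y [0.267 0.311]
top (0.441, 0.198) 0.01 48 x [0.41  0.449] y [0.162 0.204]
top (0.441, 0.198) 0.06 73 x [0.415 0.448] y [0.168 0.204]
top (0.441, 0.198) 0.13 261 x [0.416 0.46 ] y [0.168 0.212]
  grip y 0.26 152 [0.481 0.58 ] z [0.035 0.081]
  grip y 0.28 333 [0.472 0.59 ] z [0.047 0.112]
  grip y 0.3 471 [0.473 0.595] z [0.063 0.162]
  grip y 0.32 306 [0.493 0.585] z [0.09 0.19]
  grip y 0.34 246 [0.492 0.563] z [0.138 0.2  ]
  grip y 0.36 74 [0.49  0.564] z [0.141 0.2  ]
  grip y 0.38 17 [0.491 0.494] z [0.166 0.196]
side (0.64, 0.28) 0.01 114 x [0.62  0.669] y [0.256 0.288]
side (0.64, 0.28) 0.06 170 x [0.627 0.663] y [0.265 0.291]
side (0.64, 0.28) 0.13 128 x [0.624 0.66 ] y [0.262 0.287]
side (0.441, 0.198) 0.01 122 x [0.411 0.458] y [0.159 0.188]
side (0.441, 0.198) 0.06 207 x [0.42  0.456] y [0.165 0.189]
side (0.441, 0.198) 0.13 179 x [0.418 0.46 ] y [0.164 0.191]
  grip y 0.26 136 [0.482 0.583] z [0.037 0.085]
  grip y 0.28 208 [0.475 0.596] z [0.042 0.141]
  grip y 0.3 332 [0.483 0.596] z [0.068 0.165]
  grip y 0.32 220 [0.496 0.567] z [0.118 0.189]
  grip y 0.34 188 [0.495 0.566] z [0.139 0.199]
  grip y 0.36 48 [0.493 0.566] z [0.152 0.199]
  grip y 0.38 7 [0.494 0.56 ] z [0.174 0.199]
```

Emit:
play_rows(slide=[[-0.4,0,0.31],[-0.8,0,0.63],[-1.25,0,0.98],[-1.7,0,1.33],[-2.15,0,1.68],[-2.6,0,2.03],[-3.05,0,2.39],[-3.5,0,2.74],[-3.95,0,3.09],[-4.4,0,3.44],[-4.8,0,3.76],[-5.2,0,4.07]], delta_rot=[[0,0,0],[0,0,0],[0,0,0],[0,0,0],[0,0,0],[0,0,0],[0,0,0],[0,0,0],[0,0,0],[0,0,0],[0,0,0],[0,0,0]])

```text
time: 6.93
tool_pos: [0.5389, 0.1886, 0.0198]
tcp_rot: [1.781, 1.885, -0.618]
wrist_force: [0.1, 1.4, -0.8]
width: 0.353
```

```bash
cat >> meas.py <<'E'
def mat_rail():
    p=read_camera("top"); W=cloud(p); x,y,z=W[...,0],W[...,1],W[...,2]
    for a in landmark_of("cork_mat",p)[:2]: print("mat lm",np.round(world_z(p,*a["at"]),4),round(a["conf"],2))
E
python3 - <<'E'
from meas import *
s=read_state();print(s["tool_pos"],s["wrist_force"])
m=fitmill((.540,.155)); s=read_state(); print(m, m-s["tool_pos"][:2]); mat_rail()
p=read_camera("top"); save("i_top",cv2.resize(p["image"][140:300,110:330],None,fx=3.5,fy=3.5))
go((.5455,.091,.02),lean(np.radians(38),.055))
E
```

```text
[0.53891908 0.1886189  0.01978871] [ 0.06181666  1.37932619 -0.79894031]
top mill xy [0.5381 0.153 ] radii [0.0288 0.0196 0.0203] 293
   lm [0.535 0.156 0.   ] 0.72
side mill xy [0.542  0.1549] radii [0.0289 0.0221 0.0254] 438
   lm [0.546 0.145 0.   ] 0.69
[0.54003132 0.15395001] [ 0.00119414 -0.03485124]
mat lm [0.5435 0.0157 0.    ] 0.67
slide cm [-7.77  0.11  6.06] drot [-0.002  0.001  0.003]
```

View pics/i_top.png

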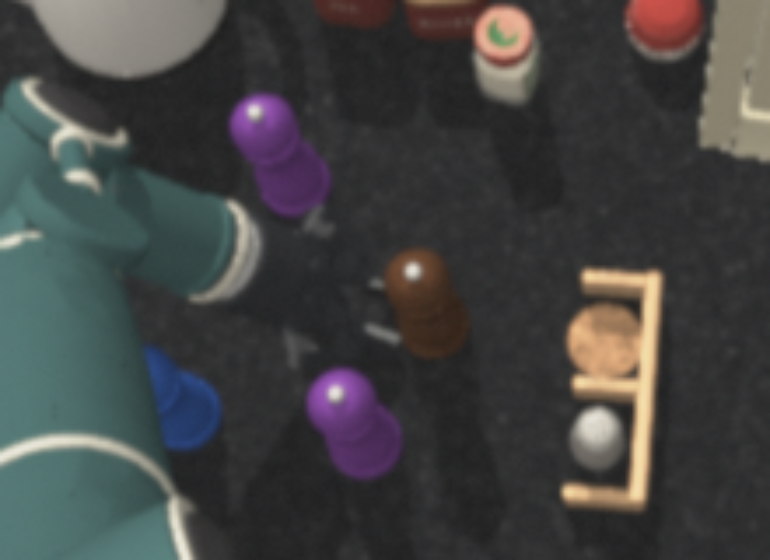

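Emit:
play_rows(slide=[[-0.5,0,0.39],[-1,0,0.78],[-1.5,0,1.17],[-2,0,1.56],[-2.5,0,1.95],[-3,0,2.34],[-3.5,0,2.73],[-4,0.1,3.12],[-4.5,0.1,3.51],[-5,0.1,3.9],[-5.5,0.1,4.29],[-5.9,0.1,4.6]], delta_rot=[[0,0,0],[0,0,0],[0,0,0],[0,0,0],[0,0,0],[0,0,0],[0,0,0],[0,0,0],[0,0,0],[0,0,0],[0,0,0],[0,0,0]])

```text
time: 8.28
tool_pos: [0.5441, 0.1139, 0.02]
tcp_rot: [1.781, 1.885, -0.618]
wrist_force: [0.9, 1.8, 0.0]
width: 0.35
```

```bash
python3 - <<'E'
from meas import *
s=read_state();print(s["tool_pos"],s["wrist_force"])
m=fitmill((.545,.08)); s=read_state(); print(m, m-s["tool_pos"][:2]); mat_rail()
p=read_camera("top"); save("j_top",cv2.resize(p["image"][180:290,160:320],None,fx=5,fy=5,interpolation=cv2.INTER_CUBIC))
p=read_camera("side"); save("j_side",cv2.resize(p["image"][130:270,160:330],None,fx=4,fy=4,interpolation=cv2.INTER_CUBIC))
E
```

```text
[0.54409537 0.11387251 0.01998199] [0.9001642  1.75843308 0.01438584]
top mill xy [0.5433 0.0779] radii [0.0287 0.0198 0.0206] 281
   lm [ 0.548  0.082 -0.   ] 0.77
side mill xy [0.5468 0.0797] radii [0.0289 0.0214 0.0239] 485
[0.54505573 0.07878344] [ 0.00105766 -0.03546888]
mat lm [0.5529 0.017  0.    ] 0.75
```

View pics/j_top.png

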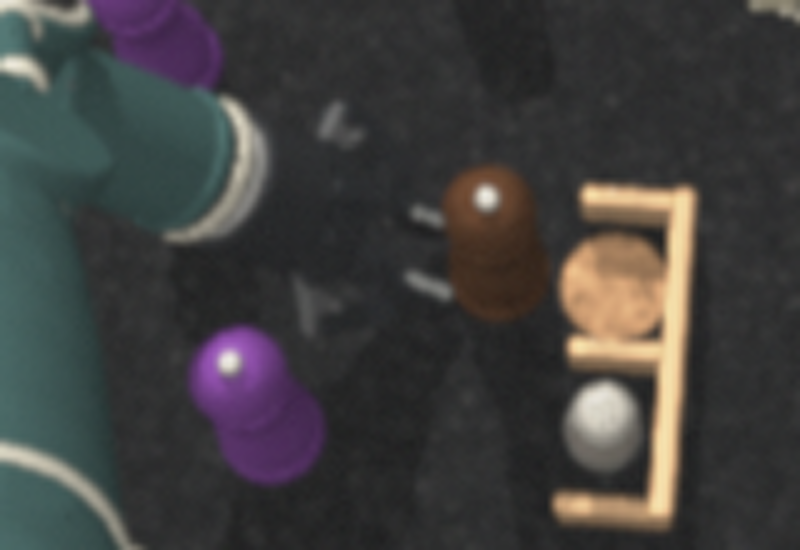

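View pics/j_side.png

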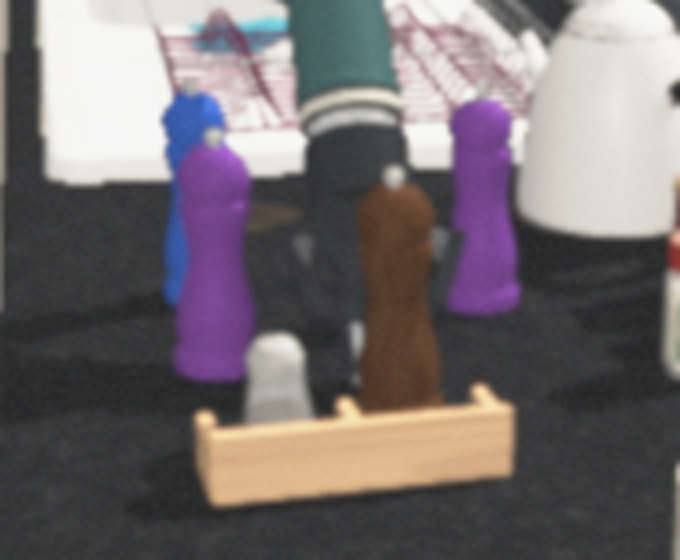

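```bash
python3 - <<'E'
from meas import *
p=read_camera("top")
for u,v,z in((614,286,0),(625,200,.035),(615,351,.035),(640,498,.035),(612,508,.035),(570,503,.035),(586,201,.035),(573,350,.035),(685,200,.045),(665,505,.045)):
    uu,vv=u/5+160-.4,v/5+180-.4; print((u,v),np.round(world_z(p,uu,vv,z),4))
E
```

```text
(614, 286) [0.548  0.0114 0.    ]
(625, 200) [0.5898 0.011  0.035 ]
(615, 351) [0.5023 0.0045 0.035 ]
(640, 498) [ 0.4229 -0.0204  0.035 ]
(612, 508) [ 0.4153 -0.006   0.035 ]
(570, 503) [0.4149 0.017  0.035 ]
(586, 201) [0.5861 0.0328 0.035 ]
(573, 350) [0.4996 0.0277 0.035 ]
(685, 200) [ 0.5915 -0.0227  0.045 ]
(665, 505) [ 0.4193 -0.0345  0.045 ]
```

```bash
python3 - <<'E'
from meas import *
L=lean(np.radians(38),.055)
go((.5467,.058,.02),L); go((.5472,.049,.02),L)
E
```

```text
slide cm [-4.48 -0.06  3.51] drot [-0.002  0.001  0.003]
slide cm [-5.19 -0.06  4.07] drot [-0.002  0.001  0.003]
```

Emit:
play_rows(slide=[[-0.4,0,0.31],[-0.8,0,0.63],[-1.2,0,0.94],[-1.6,0,1.25],[-2,0,1.57],[-2.4,0,1.88],[-2.8,0,2.19],[-3.2,0,2.51],[-3.6,-0.1,2.82],[-4,-0.1,3.13],[-4.3,-0.1,3.37],[-4.5,-0.1,3.51]], delta_rot=[[0,0,0],[0,0,0],[0,0,0],[0,0,0],[0,0,0],[0,0,0],[0,0,0],[0,0,0],[0,0,0],[0,0,0],[0,0,0],[0,0,0]])

```text
time: 9.73
tool_pos: [0.5461, 0.0572, 0.0201]
tcp_rot: [1.78, 1.885, -0.618]
wrist_force: [-0.8, 1.3, -0.8]
width: 0.348
```

```bash
python3 - <<'E'
from meas import *
s=read_state();print(s["tool_pos"],s["wrist_force"])
m=fitmill((.547,.023)); s=read_state(); print(m, m-s["tool_pos"][:2])
p=read_camera("top"); save("k_top",cv2.resize(p["image"][180:290,160:320],None,fx=5,fy=5,interpolation=cv2.INTER_CUBIC))
E
```

```text
[0.54614791 0.05718866 0.02005765] [-0.77515678  1.2941318  -0.76122201]
top mill xy [0.5447 0.0209] radii [0.0289 0.019  0.0202] 275
   lm [0.548 0.021 0.   ] 0.87
side mill xy [0.5475 0.0194] radii [0.029  0.0182 0.0215] 393
   lm [0.556 0.016 0.   ] 0.79
[0.54610425 0.02013759] [-0.00012908 -0.03740998]
```

View pics/k_top.png

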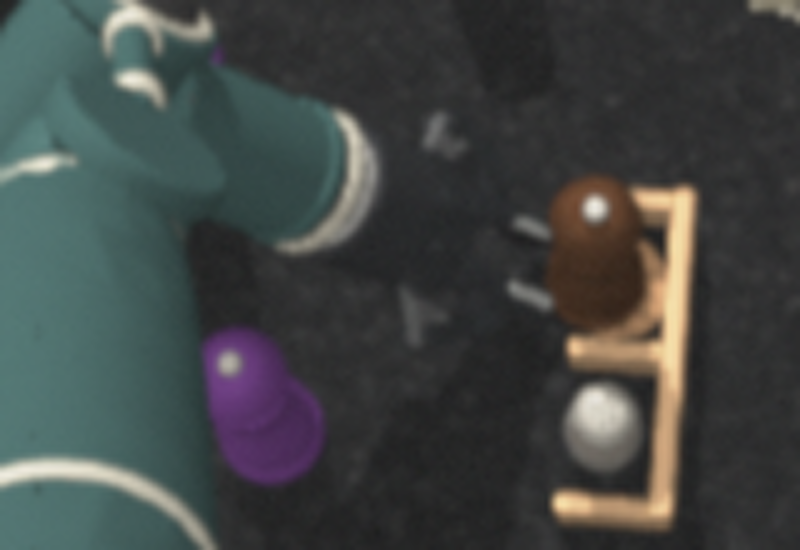

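Emit:
play_rows(slide=[[-0.1,0,0.08],[-0.2,0,0.16],[-0.3,0,0.23],[-0.4,0,0.31],[-0.5,0,0.39],[-0.6,0,0.47],[-0.65,0,0.51],[-0.65,0,0.51]], delta_rot=[[0,0,0],[0,0,0],[0,0,0],[0,0,0],[0,0,0],[0,0,0],[0,0,0],[0,0,0]])

```text
time: 10.65
tool_pos: [0.5468, 0.0493, 0.0202]
tcp_rot: [1.78, 1.885, -0.618]
wrist_force: [0.3, 0.8, -0.1]
width: 0.349
```

```bash
python3 - <<'E'
from meas import *
s=read_state();print(s["tool_pos"],s["wrist_force"])
m=fitmill((.547,.013)); s=read_state(); print(m, m-s["tool_pos"][:2])
E
```

```text
[0.54676617 0.04931574 0.02017254] [ 0.34605268  0.80781253 -0.07024161]
top mill xy [0.5457 0.0134] radii [0.0288 0.0195 0.0204] 269
   lm [0.548 0.015 0.   ] 0.66
side mill xy [0.548 0.012] radii [0.029  0.0188 0.0214] 394
   lm [0.548 0.017 0.   ] 0.63
[0.5468811  0.01270354] [ 0.00012984 -0.03666219]
```

Emit:
play_rows(slide=[[-0.08,0,0.06],[-0.16,0,0.12],[-0.24,0,0.19],[-0.24,0,0.19]], delta_rot=[[0,0,0],[0,0,0],[0,0,0],[0,0,0]])

```text
time: 11.18
tool_pos: [0.5469, 0.0461, 0.0202]
tcp_rot: [1.78, 1.885, -0.619]
wrist_force: [-0.2, 0.3, 0.6]
width: 0.349
```

Emit:
play_rows(slide=[[-0.08,0,0.06],[-0.16,0,0.12],[-0.16,0,0.12]], delta_rot=[[0,0,0],[0,0,0],[0,0,0]])

```text
time: 11.43
tool_pos: [0.5472, 0.0452, 0.0201]
tcp_rot: [1.782, 1.885, -0.616]
wrist_force: [-1.6, 6.0, 0.8]
width: 0.35
```

The wrist force rose to 6 N and the tool stopped short, so the mill is against the rear board. I'll check before backing off.

```bash
python3 - <<'E'
from meas import *
s=read_state();print(s["tool_pos"],s["wrist_force"])
m=fitmill((.547,.009)); s=read_state(); print(m, m-s["tool_pos"][:2])
p=read_camera("top"); save("l_top",cv2.resize(p["image"][190:290,200:320],None,fx=6,fy=6,interpolation=cv2.INTER_CUBIC))
p=read_camera("side"); save("l_side",cv2.resize(p["image"][130:270,160:330],None,fx=4,fy=4,interpolation=cv2.INTER_CUBIC))
E
```

```text
[0.54718021 0.0452     0.02009334] [-1.63673114  6.03266522  0.78923174]
top mill xy [0.5457 0.0098] radii [0.0289 0.0194 0.0204] 274
   lm [0.547 0.017 0.   ] 0.55
side mill xy [0.5488 0.0091] radii [0.029  0.0191 0.0226] 391
   lm [ 0.55  -0.006  0.   ] 0.64
[0.54724517 0.00947083] [ 5.13161403e-05 -3.57414952e-02]
```

View pics/l_top.png

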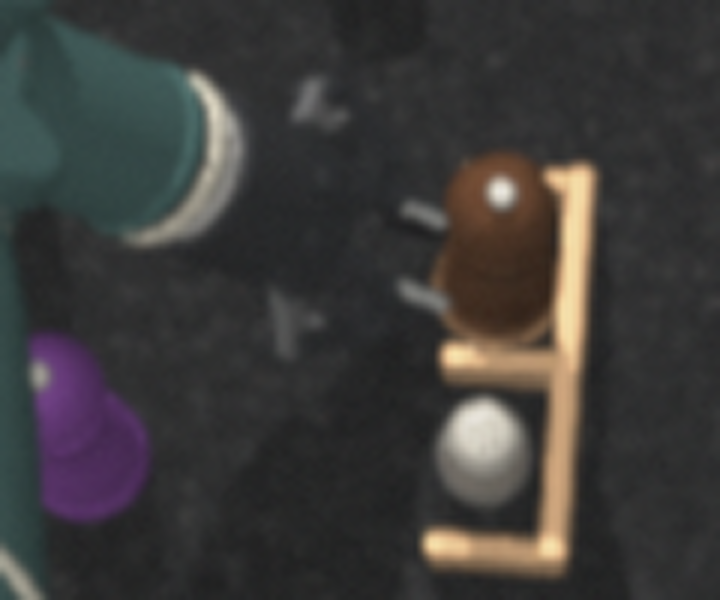

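View pics/l_side.png

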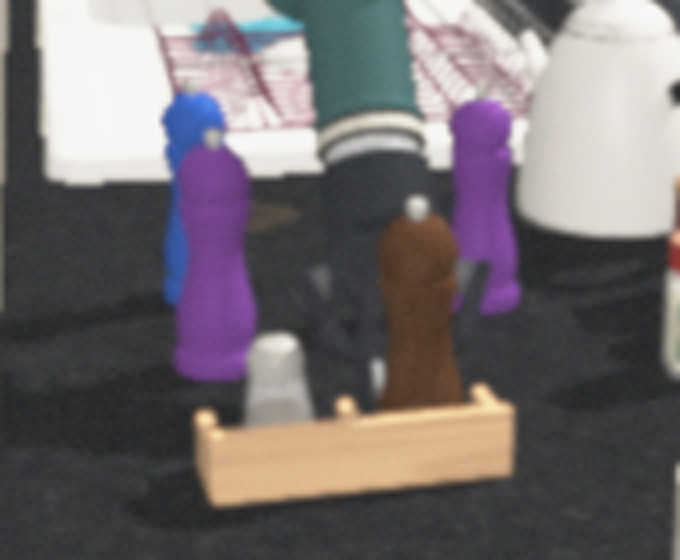

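The top view shows the mill in the mat's bay at about (500,250), touching the rear board, and the salt shaker still in the other bay at (483,450). The side view shows the mill upright. I'll back straight off along the push line.

Emit:
play_rows(slide=[[0.15,0,-0.12],[0.4,0,-0.31],[0.8,0,-0.63],[1.2,0,-0.94],[1.6,0,-1.25],[2,0,-1.57],[2.4,0,-1.88],[2.8,0,-2.19],[2.8,0,-2.19],[2.8,0,-2.19],[2.8,0,-2.19]], delta_rot=[[0,0,0],[0,0,0],[0,0,0],[0,0,0],[0,0,0],[0,0,0],[0,0,0],[0,0,0],[0,0,0],[0,0,0],[0,0,0]])

```text
time: 12.65
tool_pos: [0.5451, 0.0807, 0.0201]
tcp_rot: [1.781, 1.885, -0.617]
wrist_force: [-0.2, 0.3, 0.5]
width: 0.348
```

```bash
python3 - <<'E'
from meas import *
m=fitmill((.547,.009)); s=read_state(); print(m, s["tool_pos"],s["wrist_force"],s["time"])
p=read_camera("top"); save("m_top",cv2.resize(p["image"][130:310,110:430],None,fx=2.5,fy=2.5,interpolation=cv2.INTER_CUBIC))
for t in("salt_shaker","mug","jar","pepper_mill"):
    for a in landmark_of(t,p): print(t,np.round(a["at"],1),round(a["conf"],2),np.round(world_z(p,*a["at"]),3))
p=read_camera("side"); save("m_side",cv2.resize(p["image"][130:270,160:330],None,fx=4,fy=4,interpolation=cv2.INTER_CUBIC))
E
```

```text
top mill xy [0.546 0.01 ] radii [0.0288 0.0197 0.0202] 291
   lm [0.546 0.011 0.   ] 0.93
side mill xy [0.5483 0.0085] radii [0.029  0.0185 0.0217] 400
   lm [0.55  0.024 0.   ] 0.76
[0.54719445 0.00926448] [0.5451437  0.08045976 0.02013427] [ 1.21817183 -0.07350689  0.77783347] 12.85
salt_shaker [281.5 268.2] 0.48 [0.457 0.001 0.   ]
mug [385.6 205.9] 0.92 [ 0.683 -0.276  0.   ]
jar [252.8 162.3] 0.63 [0.765 0.132 0.   ]
pepper_mill [280.3 236.2] 0.92 [0.549 0.018 0.   ]
pepper_mill [212.4 264.9] 0.87 [0.44  0.196 0.   ]
pepper_mill [194.7 193.3] 0.75 [0.643 0.286 0.   ]
```

View pics/m_top.png

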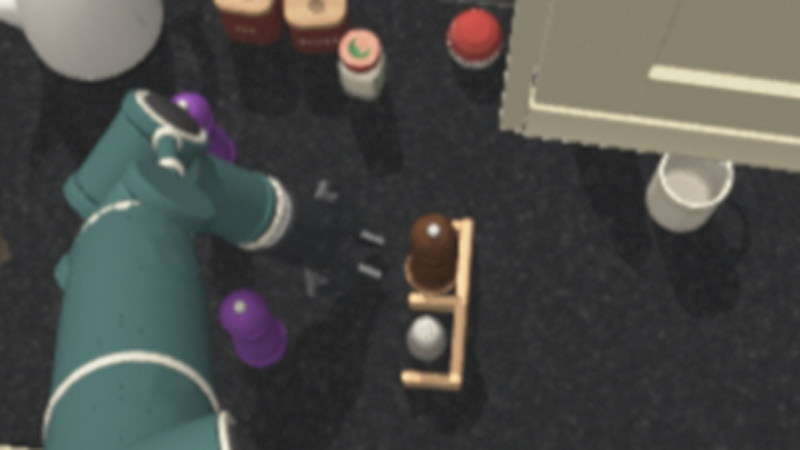

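View pics/m_side.png

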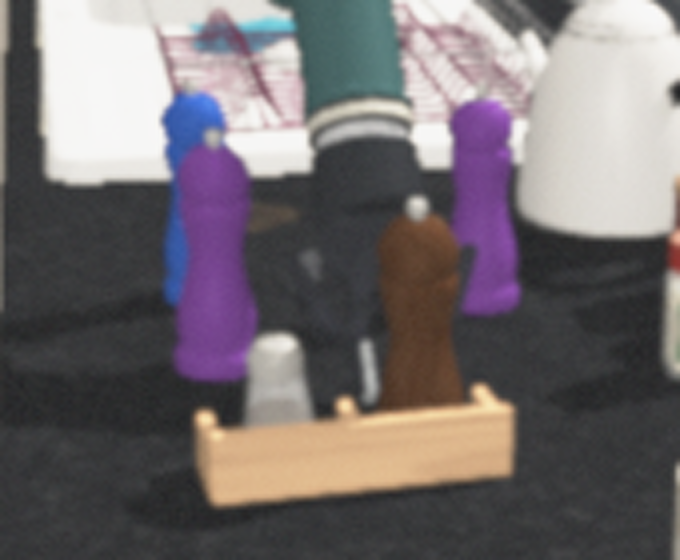

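The mill stands upright at the rear board, at about (432,255) in the top crop. The fingers are clear of it at (370,255), and the salt shaker, jar, mug and lookalikes haven't moved. I'll hand in the job.

```bash
python3 -c "
from workcell import *
print(finish_job())"
```

```text
the job is handed in; nothing more can be done
None
```

The brown pepper mill is standing upright in the cork-mat bay, back against the rear board, and the job is handed in at about 13 s. I pushed it there with the gripper leaned back 38° and the two fingertips partly open. The fingertips touched the foot about 20 mm above the worktop. When the wrist force rose to 6 N and the tool stopped short, I took that as contact with the rear board and backed the fingers 35 mm clear.

- **Position:** after the retreat the mill measured (0.547, 0.009). The mat centre came out at about (0.548–0.550, 0.010–0.011), so the offset is about 3 mm at most. The two cameras differed by 2–4 mm across the bay throughout.
- **Disagreement:** one side-view landmark put the mill 15 mm off. I set it aside because the depth fits and the top-view landmark from the same moment disagreed with it.
- **Other objects:** the salt shaker, jar and mug read the same as at the start, within the detector's noise of up to about 13 mm. The blue and purple mills look unmoved, and the closest the gripper came to one by my measurements was an estimated 17 mm.
- **Contact at hand-in:** the wrist force was within its resting noise of about 1 N, so the robot was touching nothing.

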